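# Push a tin through the swing flap of the order box

## Robot

A 7-joint arm with a two-finger parallel gripper is mounted at the origin on a cart in front of the work surface, level with it; the furniture and walls round the work are solid. World frame = base frame: x ahead of the robot, y to its left, z up, the work surface at z = 0. Lengths are in m, angles in rad, forces in N, time in s.
With the tool pointing down it reaches from about 0.425 to 0.875 m from the base axis. Payload 4.7 kg.
Tool frame: the origin (TCP) lies at the very end of the fingers, on their centre line; the grasp point (between the pads) lies 19 mm behind it (arm.grip_depth is the distance from the TCP to the grasp point, in m); z points along the fingers, y is the line along which they close (so a half turn about z gives the same grasp; the last joint's range is limited). The gripper opens to 87 mm and grips with 3 to 60 N. Pads are 19 mm wide; open, the fingers measure 117 mm over their backs; the gripper's body (75 mm by 190 mm) begins 51 mm behind the grasp point.
Start: joints at [0.014, 0.321, -0.07, 1.45, 0.023, 1.371, -0.057], TCP at [0.65, -0, 0.223] pointing down, gripper open.
Joint ranges: [-2.86, 2.86], [-0.3, 2.09], [-1.38, 1.24], [0.06, 2.45], [-1.56, 4.7], [0.09, 2.05], [-2.69, 2.69]. Speed limits (rad/s): [2.57, 2.57, 3.14, 3.14, 3.14, 3.14, 3.14].

## Interface

Orientations are given as a 3x3 rotation matrix whose columns are the frame's x, y, z axes.
In Python, from bench import arm gives the robot as it stands. The module is installed in compiled form; this text tells all that it offers.
- The arm moves only by the shell command python3 -m crank 'ROWS' [FORCE]. ROWS is JSON, a list of rows, each an object of numbers: "grip": the finger opening in m, from 0 to 0.087; "x", "y", "z": the shift along the world's x, y, z in m; "rx", "ry", "rz": the turn, a rotation vector about the world's x, y, z in degrees. In form: [{"grip": .., "x": .., "y": .., "z": .., "rx": .., "ry": .., "rz": ..}, ...]. A call has 1 to 20 rows; each row shifts and turns the commanded pose from where the row before left it; what a row does not reach is not made up. A row lasts 1/8 s, in which the tool goes at most 62.5 mm and 10.7 degrees, less where a joint would pass 70% of its speed; a pose out of reach is approached as far as the arm can. A call with a gripper value outside its range is refused whole. The fingers move at their own pace and stop on an object; FORCE is the grip in N (left out, the last holds). Time passes only in rows, so rows that do not move let the fingers close. It gives the time, the measured TCP pose, the force, the opening and the grip force at its end, in the units of the state.
- arm.state(): the state, without advancing time (a new reading comes with each control period).
- arm.get_image(name): name is "scene" or "side" or "wrist"; returns the picture (384x512x3 uint8, red, green, blue); there is no depth.
- arm.calibration(name): a dict with "fx", "fy", "cx", "cy" (pixels), "T" (4x4, takes a point from camera to world coordinates). Camera axes: x right, y down, z forward; pixel columns grow to the right and rows downward; lengths in m; the calibration is good to about 2 mm. A picture is of the moment at which its call begins: read the wrist's pose just before it. calibration takes no time and is no camera call; for the wrist camera it gives the pose at the moment of the call.
- arm.hand_in(): hands the job in; it is judged then, once.
The state is a dict: "t": time; "joint_pos": joint angles; "qd": joint speeds; "joint_efforts": joint torques, N m; "tool_pos": TCP position; "ee_rot": TCP orientation; "contact_force": force on the tool from outside, world axes, zero at the start; "moment": the same for the moment, N m; "width": opening from 0.0 (shut) to 1.0 (fully open); "grip_force": force on a finger pad.
Only numpy, scipy, OpenCV 4.12 (cv2) and the standard library are available. Lean on these libraries where they do the work, as an engineer would, in place of code of your own. Each camera call takes 0.05 s, during which the arm holds its last target. There are 200 camera calls.

## Task

The flat tin with the teal lid has been sold. With the fingertips, gently push it along its lane and through the orange swing flap until it drops into the order box, then draw back so that the flap swings shut behind it. Slide it only, never lift it, and leave the dark-blue-lidded tin in the other lane and the things around the box where they are.

Things in the scene. Friction and masses are not known exactly. Their poses are not given: they have to be found in the camera images.
- drop_box: green order box fixed to the table, 332 (x) x 310 (y) x 146 high. Origin: on the table, on its middle line, below the mouths; +x = push direction, into the box; +y = its left. In front (x -190 to +3) a level plywood deck, top 80 above the table, with aluminium guides 13 high, 10 wide at y = -150, 0, 150: two lanes 140 wide, open toward -x. Then the hopper (x -4 to 142).
- hopper (a point): box x = 70, y = 0, 6 above the table: middle of the hopper's floor, seen through the steel bars of its roof. A partition at y = 0 divides it; each half is 128 deep in x. Behind the sill the deck ends (x = +3) and an aluminium chute falls at 49 degrees to the floor: a tin pushed until its middle is about 15 past that edge tips over and falls in by itself, so a vertical finger need not go under the lintel.
- mouth_left (a point): middle of the sill of the left (+y) mouth: on the deck top, 80 above the table, at box x = 0, y = +75. The mouth is 145 wide and 48 high; over it an aluminium lintel, front face at x = -4, top 146 above the table.
- mouth_right (a point): the same for the right mouth, at box x = 0, y = -75.
- flap_left (a joint): orange flap, 134 wide, 46 high, 60 g, hanging in the left mouth from a hinge along box y at its top, 128 above the table; its plate hangs at box x = 6. 0 = shut; grows as the lower edge swings inward (+x), up to 1.45 rad; it cannot swing outward. Only its weight (under 1 N at the lower edge) closes it; the tin itself pushes it open.
- flap_right (a joint): the same flap in the right mouth.
- teal_tin: the tin to push: flat rounded tin, white body, teal lid, 63 (its x) x 105 (its y) x 26 high, 0.1 to 0.21 kg; origin in the middle of its underside, z up. It lies loose on the deck in the left or the right lane, long side across the lane within 0.25 rad, its middle 90 to 125 before the mouth.
- blue_tin: the tin to leave: same shape, 25 high, gold body, dark blue lid; lies in the other lane. Origin in the middle of its underside.
- red_jar: dark red jar, 76 across, 90 high, loose on the table to the left of the box; leave it. Origin under its middle.
- olive_jar: olive green jar, 64 across, 90 high, loose on the table to the right of the box; leave it. Origin under its middle.
- stapler: dark blue-black stapler, 38 x 150 x 44, loose, left front; leave it. Origin under its middle.
Things that resemble listed ones, but are neither listed nor needed, are in the scene too. What is meant by the teal_tin is not green or pink, and is the larger of those in its own colour.

How it is judged:
By the outcome, as a careful person would: the job done as asked, in the order asked, and still so for the second after the job is handed in, with the robot touching nothing.
It also fails if it takes over 35 s, if anything falls off the work surface, if the arm or the gripper's body presses on something with over 40 N, if the wrist force passes 120 N, or if a joint passes its speed limit or range.

## Working session

There is one attempt and no reset: what is moved stays moved. The work goes in short steps, Python scripts to look and compute and a shell command to move; the robot and the scene stay as the last step left them, time stands still between calls to the robot, and variables do not carry over. Pictures are saved under pics/ and viewed, at most 10 in all, crops included, and the job is handed in when it is done.

```bash
mkdir -p pics; python3 - <<'E'
from bench import arm
import cv2,numpy as np
a=arm.get_image("scene");b=arm.get_image("side")
np.save("scene.npy",a);np.save("side.npy",b)
cv2.imwrite("pics/a.png",a[:,:,::-1]);cv2.imwrite("pics/b.png",b[:,:,::-1])
for n in("scene","side"):
    c=arm.calibration(n);print(n,c["fx"],c["fy"],c["cx"],c["cy"]);print(np.round(c["T"],3))
E
```

```text
scene 490.96237475181925 490.96237475181925 246.43878264592084 181.86151116839736
[[-0.899 -0.338  0.28   0.133]
 [-0.438  0.682 -0.585  0.82 ]
 [ 0.007 -0.649 -0.761  1.231]
 [ 0.     0.     0.     1.   ]]
side 442.122492901772 442.122492901772 259.6798347448665 191.43770321852674
[[-0.976 -0.137  0.168  0.35 ]
 [-0.216  0.544 -0.811  1.103]
 [ 0.02  -0.828 -0.561  0.91 ]
 [ 0.     0.     0.     1.   ]]
```

View pics/a.png

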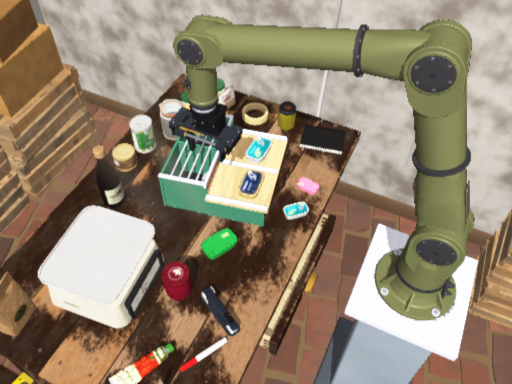

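View pics/b.png

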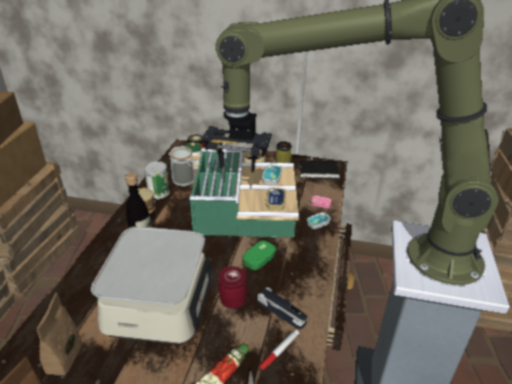

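The scene picture shows the teal tin on the far (right, -y) lane at about (258,149) and the blue tin on the left lane at (250,183). The teal tin on the table at (295,210) is the small decoy. I'll zoom in on the box.

```bash
python3 - <<'E'
import cv2,numpy as np
a=np.load("scene.npy")[100:230,150:310]
cv2.imwrite("pics/c.png",cv2.resize(a,None,fx=5,fy=4.6,interpolation=cv2.INTER_CUBIC)[:600,:,::-1])
E
```

```text
(no output)
```

View pics/c.png

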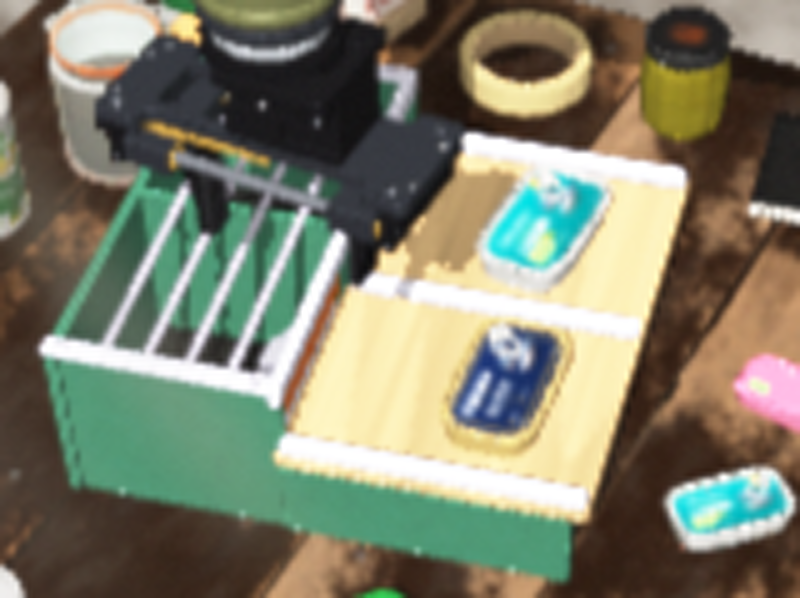

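```bash
cat > h.py <<'E'
import numpy as np,cv2
from bench import arm
def ray(c,uv,z):
    T=np.array(c["T"]);d=T[:3,:3]@[(uv[0]-c["cx"])/c["fx"],(uv[1]-c["cy"])/c["fy"],1]
    o=T[:3,3];return o+d*(z-o[2])/d[2]
def tealblobs(img):
    h=cv2.cvtColor(img,cv2.COLOR_RGB2HSV);m=cv2.inRange(h,(82,110,90),(100,255,255))
    m=cv2.morphologyEx(m,cv2.MORPH_CLOSE,np.ones((7,7)))
    cs,_=cv2.findContours(m,cv2.RETR_EXTERNAL,cv2.CHAIN_APPROX_NONE)
    return [c for c in cs if cv2.contourArea(c)>40]
E
python3 - <<'E'
from h import *
c=arm.calibration("scene");P={}
for n,u,v in[("Lf",588,490),("Mf",641,323),("Rf",686,173),("Lm",285,445),("Mm",362,283)]:
    P[n]=ray(c,(150+u/5,100+v/4.6),.093);print(n,P[n].round(3))
y=P["Lf"]-P["Rf"];x=P["Lf"]-P["Lm"];print("width",np.linalg.norm(y),"len",np.linalg.norm(x),"yaw from y",np.degrees(np.arctan2(-y[0],y[1])),"yaw from x",np.degrees(np.arctan2(-x[1],-x[0])))
for k in tealblobs(np.load("scene.npy")):
    q=np.array([ray(c,p[0]+0.,.106)[:2]*1000 for p in k],np.float32);print(cv2.boundingRect(k),cv2.minAreaRect(q))
s=arm.state();print(s["ee_rot"],s["tool_pos"])
E
```

```text
Lf [0.454 0.002 0.093]
Mf [ 0.484 -0.142  0.093]
Rf [ 0.515 -0.287  0.093]
Lm [0.631 0.049 0.093]
Mm [ 0.656 -0.097  0.093]
width 0.2962177987617489 len 0.18239359847171882 yaw from y 11.779769066467413 yaw from x 14.726489371443064
(285, 204, 22, 12) ((374.294677734375, -16.10004425048828), (61.75337219238281, 31.827621459960938), 45.41127395629883)
(248, 138, 22, 20) ((575.552001953125, -192.63351440429688), (88.80079650878906, 48.91255569458008), 89.30882263183594)
[[ 2.31729083e-05  9.99998486e-01 -1.73985858e-03]
 [ 9.99999993e-01 -2.33707580e-05 -1.13695714e-04]
 [-1.13736204e-04 -1.73985593e-03 -9.99998480e-01]] [ 6.49501430e-01 -6.20232031e-05  2.21554420e-01]
```

Box yaw is about 12° with its origin near (0.670, -0.102). The teal tin is in the right lane at box (-112, -68), turned about -12° in the lane, which agrees with the task data. I'll move behind it at height, turning the fingers so they spread across the lane.

```bash
python3 -m crank '[{"grip":0.05,"x":-0.019,"y":-0.0265,"rz":-9.75},{"grip":0.05,"x":-0.019,"y":-0.0265,"rz":-9.75},{"grip":0.05,"x":-0.019,"y":-0.0265,"rz":-9.75},{"grip":0.05,"x":-0.019,"y":-0.0265,"rz":-9.75},{"grip":0.05,"x":-0.019,"y":-0.0265,"rz":-9.75},{"grip":0.05,"x":-0.019,"y":-0.0265,"rz":-9.75},{"grip":0.05,"x":-0.019,"y":-0.0265,"rz":-9.75},{"grip":0.05,"x":-0.019,"y":-0.0265,"rz":-9.75},{"grip":0.05}]'
python3 - <<'E'
from h import *
s=arm.state();print(s["ee_rot"].round(3) if hasattr(s["ee_rot"],"round") else s["ee_rot"])
np.savez("w.npz",T=arm.calibration("wrist")["T"])
a=arm.get_image("wrist");np.save("w.npy",a);cv2.imwrite("pics/w.png",a[:,:,::-1])
a=arm.get_image("scene")[80:240,140:310];cv2.imwrite("pics/d.png",cv2.resize(a,None,fx=3.7,fy=3.7,interpolation=cv2.INTER_CUBIC)[:,:,::-1])
E
```

```text
[[ 0.     1.    -0.002]
 [ 1.    -0.    -0.   ]
 [-0.    -0.002 -1.   ]]invalid input
```

View pics/w.png

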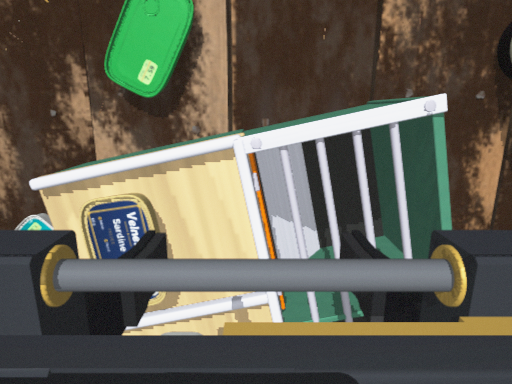

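View pics/d.png

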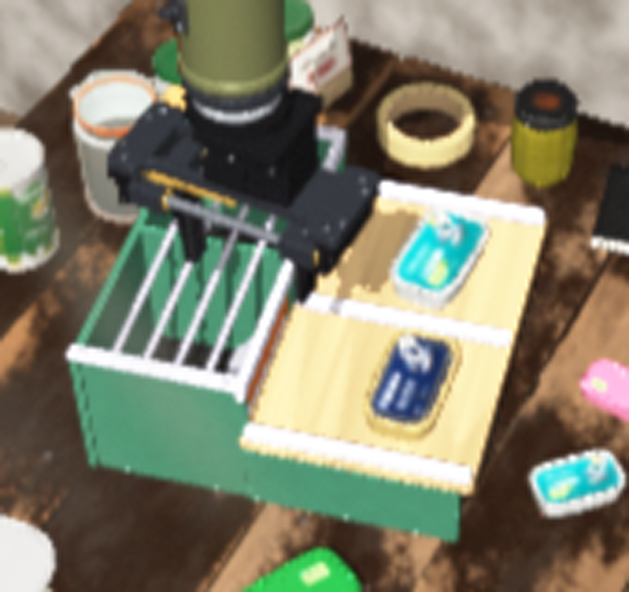

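The move was refused, so the arm has not moved; I'll give every field in each row. The wrist view shows the left guide running (36,183)–(240,140) and the middle guide's end at the lintel near (268,299). I'll use these to check the box yaw.

```bash
python3 - <<'E'
from h import *
c=dict(arm.calibration("wrist"));c["T"]=np.load("w.npz")["T"]
A=ray(c,(36,184),.093);B=ray(c,(232,140),.093);M=ray(c,(268,299),.093)
C=ray(c,(240,146),.146);D=ray(c,(443,102),.146)
print(A,B,M,C,D)
for p,q in((A,B),(C,D)): print(np.linalg.norm(q-p),np.degrees(np.arctan2(*(q-p)[1::-1])))
E
python3 -m crank '[{"grip":0.05,"x":-0.019,"y":-0.0265,"z":0,"rx":0,"ry":0,"rz":-9.75},{"grip":0.05,"x":-0.019,"y":-0.0265,"z":0,"rx":0,"ry":0,"rz":-9.75},{"grip":0.05,"x":-0.019,"y":-0.0265,"z":0,"rx":0,"ry":0,"rz":-9.75},{"grip":0.05,"x":-0.019,"y":-0.0265,"z":0,"rx":0,"ry":0,"rz":-9.75},{"grip":0.05,"x":-0.019,"y":-0.0265,"z":0,"rx":0,"ry":0,"rz":-9.75},{"grip":0.05,"x":-0.019,"y":-0.0265,"z":0,"rx":0,"ry":0,"rz":-9.75},{"grip":0.05,"x":-0.019,"y":-0.0265,"z":0,"rx":0,"ry":0,"rz":-9.75},{"grip":0.05,"x":-0.019,"y":-0.0265,"z":0,"rx":0,"ry":0,"rz":-9.75},{"grip":0.05,"x":0,"y":0,"z":0,"rx":0,"ry":0,"rz":0}]'
python3 - <<'E'
from h import *
s=arm.state();print(np.round(s["ee_rot"],3))
np.savez("w.npz",T=arm.calibration("wrist")["T"])
a=arm.get_image("wrist");np.save("w.npy",a);cv2.imwrite("pics/w2.png",a[:,:,::-1])
E
```

```text
[0.46308475 0.0049211  0.093     ] [0.63215245 0.04228687 0.093     ] [ 0.66366225 -0.10540726  0.093     ] [0.64080477 0.04267386 0.146     ] [0.77539371 0.07156015 0.146     ]
0.17314758416076714 12.462643492212642
0.13765391063500765 12.113399125072032
t: 1.32
tool_pos: [0.4962, -0.215, 0.2227]
ee_rot: [[0.979, 0.202, -0.0], [0.202, -0.979, -0.001], [-0.001, 0.001, -1.0]]
contact_force: [0.5, -0.1, 0.5]
width: 0.575
grip_force: 0.0
[[ 0.979  0.202 -0.   ]
 [ 0.202 -0.979 -0.001]
 [-0.001  0.001 -1.   ]]
```

View pics/w2.png

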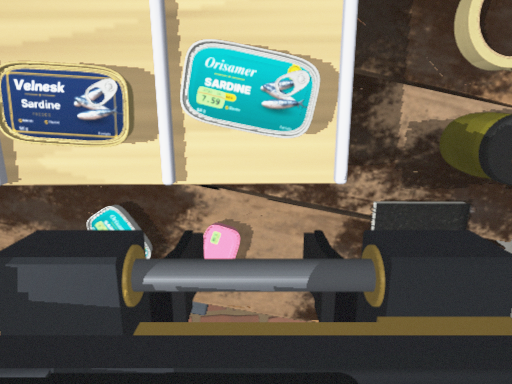

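The wrist view shows the middle guide's end at (168,183), the right guide's end at (341,183), and the teal tin's outline at x 182–321, y 40–137, tilted about 10°.

```bash
python3 - <<'E'
from h import *
c=dict(arm.calibration("wrist"));c["T"]=np.load("w.npz")["T"]
M=ray(c,(168,182),.093);R=ray(c,(341,182),.093);print(M,R,np.linalg.norm(M-R))
d=M-R;yaw=np.arctan2(-d[0],d[1]);print("yaw",np.degrees(yaw))
yaw=np.radians(12.2);ex=np.array([np.cos(yaw),np.sin(yaw)]);ey=np.array([-ex[1],ex[0]])
o=((M+R)[:2])/2+.19*ex+.075*ey;print("origin",o)
k=max(tealblobs(np.load("w.npy")),key=cv2.contourArea)
q=np.array([(lambda w:[(w@ex)*1000,(w@ey)*1000])(ray(c,p[0]+0.,.106)[:2]-o) for p in k],np.float32)
print("tin in box",cv2.minAreaRect(q),"minx",q[:,0].min())
t=np.array(arm.state()["tool_pos"])[:2]-o;print("tcp in box",t@ex,t@ey,"ex",ex)
E
```

```text
[ 0.48997892 -0.1436227   0.093     ] [ 0.52005133 -0.28950411  0.093     ] 0.148948770300969
yaw 11.647950559155573
origin [ 0.67487479 -0.1031055 ]
tin in box ((-115.18290710449219, -71.65121459960938), (92.657958984375, 51.31501007080078), 77.76583099365234) minx -145.57146
tcp in box -0.1966072346665307 -0.06980034904153923 ex [0.97741589 0.2113248 ]
```

```bash
python3 -m crank '[{"grip":0.05,"x":0,"y":-0.003,"z":-0.044,"rx":0,"ry":0,"rz":0.3},{"grip":0.05,"x":0,"y":0,"z":-0.044,"rx":0,"ry":0,"rz":0},{"grip":0.05,"x":0,"y":0,"z":-0.03,"rx":0,"ry":0,"rz":0},{"grip":0.05,"x":0,"y":0,"z":-0.014,"rx":0,"ry":0,"rz":0},{"grip":0.05,"x":0.0098,"y":0.0021,"z":0,"rx":0,"ry":0,"rz":0},{"grip":0.05,"x":0.0098,"y":0.0021,"z":0,"rx":0,"ry":0,"rz":0},{"grip":0.05,"x":0.0049,"y":0.00105,"z":0,"rx":0,"ry":0,"rz":0},{"grip":0.05,"x":0.0049,"y":0.00105,"z":0,"rx":0,"ry":0,"rz":0},{"grip":0.05,"x":0.0049,"y":0.00105,"z":0,"rx":0,"ry":0,"rz":0},{"grip":0.05,"x":0.0049,"y":0.00105,"z":0,"rx":0,"ry":0,"rz":0},{"grip":0.05,"x":0.0049,"y":0.00105,"z":0,"rx":0,"ry":0,"rz":0},{"grip":0.05,"x":0.0049,"y":0.00105,"z":0,"rx":0,"ry":0,"rz":0},{"grip":0.05,"x":0.0049,"y":0.00105,"z":0,"rx":0,"ry":0,"rz":0},{"grip":0.05,"x":0.0049,"y":0.00105,"z":0,"rx":0,"ry":0,"rz":0}]'
python3 - <<'E'
from h import *
a=arm.get_image("wrist");cv2.imwrite("pics/w3.png",a[:,:,::-1])
E
```

```text
t: 3.12
tool_pos: [0.5569, -0.2021, 0.0905]
ee_rot: [[0.977, 0.213, -0.001], [0.213, -0.977, 0.0], [-0.001, -0.0, -1.0]]
contact_force: [-2.0, -0.8, 2.2]
width: 0.575
grip_force: 1.1
```

View pics/w3.png

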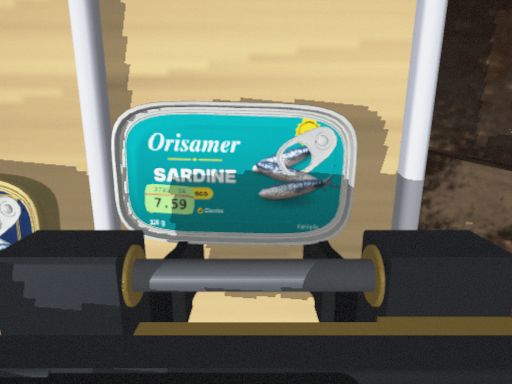

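The tin is squared against both fingertips, with about 8 mm clearance to the middle guide, and the force is about 2 N. I'll keep pushing at the same pace.

```bash
python3 -m crank '[{"grip":0.05,"x":0.0049,"y":0.00105,"z":0,"rx":0,"ry":0,"rz":0},{"grip":0.05,"x":0.0049,"y":0.00105,"z":0,"rx":0,"ry":0,"rz":0},{"grip":0.05,"x":0.0049,"y":0.00105,"z":0,"rx":0,"ry":0,"rz":0},{"grip":0.05,"x":0.0049,"y":0.00105,"z":0,"rx":0,"ry":0,"rz":0},{"grip":0.05,"x":0.0049,"y":0.00105,"z":0,"rx":0,"ry":0,"rz":0},{"grip":0.05,"x":0.0049,"y":0.00105,"z":0,"rx":0,"ry":0,"rz":0},{"grip":0.05,"x":0.0049,"y":0.00105,"z":0,"rx":0,"ry":0,"rz":0},{"grip":0.05,"x":0.0049,"y":0.00105,"z":0,"rx":0,"ry":0,"rz":0},{"grip":0.05,"x":0.0049,"y":0.00105,"z":0,"rx":0,"ry":0,"rz":0},{"grip":0.05,"x":0.0049,"y":0.00105,"z":0,"rx":0,"ry":0,"rz":0},{"grip":0.05,"x":0.0049,"y":0.00105,"z":0,"rx":0,"ry":0,"rz":0},{"grip":0.05,"x":0.0049,"y":0.00105,"z":0,"rx":0,"ry":0,"rz":0},{"grip":0.05,"x":0.0049,"y":0.00105,"z":0,"rx":0,"ry":0,"rz":0},{"grip":0.05,"x":0.0049,"y":0.00105,"z":0,"rx":0,"ry":0,"rz":0},{"grip":0.05,"x":0.0049,"y":0.00105,"z":0,"rx":0,"ry":0,"rz":0},{"grip":0.05,"x":0.0049,"y":0.00105,"z":0,"rx":0,"ry":0,"rz":0}]'
python3 - <<'E'
from h import *
a=arm.get_image("wrist");cv2.imwrite("pics/w4.png",a[:,:,::-1])
E
```

```text
t: 5.18
tool_pos: [0.6354, -0.1856, 0.0905]
ee_rot: [[0.977, 0.213, -0.0], [0.213, -0.977, -0.0], [-0.0, 0.0, -1.0]]
contact_force: [-2.0, -0.6, 1.2]
width: 0.573
grip_force: 1.0
```

View pics/w4.png

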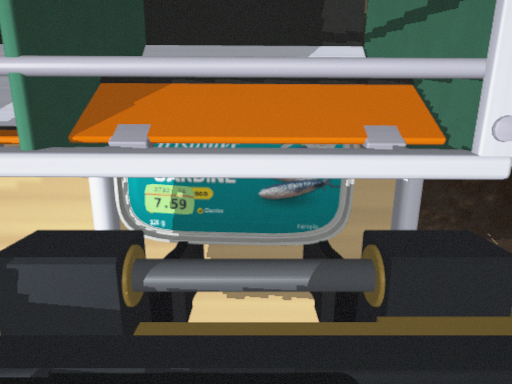

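The tin is going under the flap, which is swinging open, and the force is 2 N. About 30 mm remains.

```bash
python3 -m crank '[{"grip":0.05,"x":0.0049,"y":0.00105,"z":0,"rx":0,"ry":0,"rz":0},{"grip":0.05,"x":0.0049,"y":0.00105,"z":0,"rx":0,"ry":0,"rz":0},{"grip":0.05,"x":0.0049,"y":0.00105,"z":0,"rx":0,"ry":0,"rz":0},{"grip":0.05,"x":0.0049,"y":0.00105,"z":0,"rx":0,"ry":0,"rz":0},{"grip":0.05,"x":0.0049,"y":0.00105,"z":0,"rx":0,"ry":0,"rz":0},{"grip":0.05,"x":0.0049,"y":0.00105,"z":0,"rx":0,"ry":0,"rz":0},{"grip":0.05,"x":0.0029,"y":0.0006,"z":0,"rx":0,"ry":0,"rz":0},{"grip":0.05,"x":0,"y":0,"z":0,"rx":0,"ry":0,"rz":0},{"grip":0.05,"x":0,"y":0,"z":0,"rx":0,"ry":0,"rz":0}]'
python3 - <<'E'
from h import *
a=arm.get_image("wrist");cv2.imwrite("pics/w5.png",a[:,:,::-1])
E
```

```text
t: 6.35
tool_pos: [0.6674, -0.1788, 0.0905]
ee_rot: [[0.977, 0.213, -0.0], [0.213, -0.977, -0.0], [-0.0, 0.0, -1.0]]
contact_force: [0.1, -0.4, -0.3]
width: 0.577
grip_force: 0.0
```

View pics/w5.png

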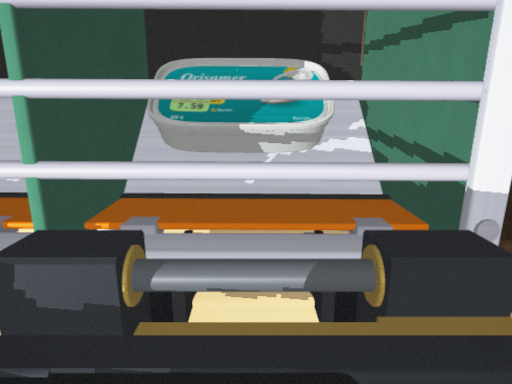

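The tin has dropped into the hopper and the contact force is zero. Now I'll draw back along the lane, then lift.

```bash
python3 -m crank '[{"grip":0.05,"x":-0.0098,"y":-0.0021,"z":0,"rx":0,"ry":0,"rz":0},{"grip":0.05,"x":-0.0195,"y":-0.0042,"z":0,"rx":0,"ry":0,"rz":0},{"grip":0.05,"x":-0.0195,"y":-0.0042,"z":0,"rx":0,"ry":0,"rz":0},{"grip":0.05,"x":-0.0195,"y":-0.0042,"z":0,"rx":0,"ry":0,"rz":0},{"grip":0.05,"x":-0.0195,"y":-0.0042,"z":0,"rx":0,"ry":0,"rz":0},{"grip":0.05,"x":-0.0195,"y":-0.0042,"z":0.01,"rx":0,"ry":0,"rz":0},{"grip":0.05,"x":0,"y":0,"z":0.04,"rx":0,"ry":0,"rz":0},{"grip":0.05,"x":0,"y":0,"z":0.04,"rx":0,"ry":0,"rz":0},{"grip":0.05,"x":0,"y":0,"z":0.04,"rx":0,"ry":0,"rz":0},{"grip":0.05,"x":0,"y":0,"z":0.02,"rx":0,"ry":0,"rz":0},{"grip":0.05,"x":0,"y":0,"z":0,"rx":0,"ry":0,"rz":0},{"grip":0.05,"x":0,"y":0,"z":0,"rx":0,"ry":0,"rz":0},{"grip":0.05,"x":0,"y":0,"z":0,"rx":0,"ry":0,"rz":0}]'
python3 - <<'E'
from h import *
a=arm.get_image("wrist");b=arm.get_image("scene")
o=np.hstack([cv2.resize(a,(400,300)),cv2.resize(b[90:240,130:330],(400,300))])
cv2.imwrite("pics/w6.png",o[:,:,::-1])
E
```

```text
t: 8.02
tool_pos: [0.5593, -0.2016, 0.2389]
ee_rot: [[0.977, 0.213, -0.003], [0.213, -0.977, 0.001], [-0.002, -0.001, -1.0]]
contact_force: [-0.3, -0.1, 0.1]
width: 0.572
grip_force: 0.0
```

View pics/w6.png

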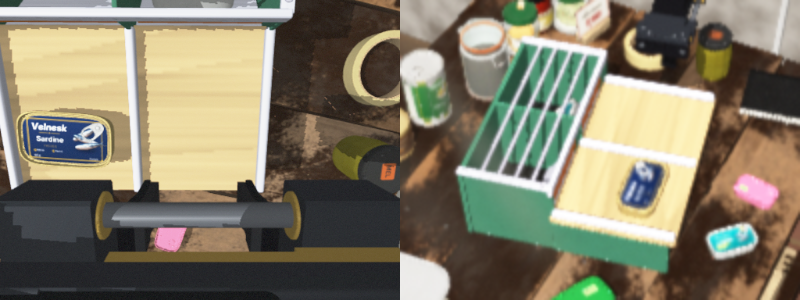

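The right lane is empty, the teal tin shows inside the hopper at about (568,107), and the blue tin is still in its lane. No open flap sticks out, and the robot touches nothing.

```bash
python3 -c "
from bench import arm
print(arm.hand_in())"
```

```text
the job is handed in; nothing more can be done
None
```

The teal tin was pushed through the right flap and dropped into the order box, the arm drew back clear, and the job is handed in; I saw no sign of an open flap but had no direct view of it closed.

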